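Find the roller wheel with worn bearings and mark it

TASK

One of the three wheels of the roller carriage has worn bearings: rock the wheels sideways by their rims, to the robot's left and then to its right, to feel which one has play, resting lightly for a moment against each stop of the loose wheel and never pushing harder than 15 N on the carriage or its wheels. Leave the loose wheel leaning over to the right, and drop the red ring fully down over that wheel's post, leaving the green ring, the jar and the brass weight where they are.

Things in the scene. Friction and masses are not known exactly. Their poses are not given: they have to be found in the camera images.
- carriage: Roller carriage, fixed: aluminium base plate 260 x 360 x 12 mm (x from -170 to 90 mm) with three upright wheels side by side, 140 mm apart, axles along its y; a post stands 140 mm in front (-x) of each. Origin on the worktop under the middle wheel's hub; x away from the robot, y to its left, z up; yaw within 0.2 rad. Pushing it or a wheel over 15 N is a fault.
- tyre_a: The left wheel of three alike: white, black tyre, disc of 150 mm diameter, 16 mm thick along its axle. Origin at its hub, 100 mm over the worktop (rim top 175 mm). It spins: take the carriage's orientation. Its axle runs in two blue bearing blocks 50 (x) x 22 (y) mm, centred 41 mm to each side, tops 122 mm over the worktop; above them the rim is free and open fingers can straddle it from above.
- tyre_b: The middle wheel of three alike: white, black tyre, disc of 150 mm diameter, 16 mm thick along its axle. Origin at its hub, 100 mm over the worktop (rim top 175 mm). It spins: take the carriage's orientation. Its axle runs in two blue bearing blocks 50 (x) x 22 (y) mm, centred 41 mm to each side, tops 122 mm over the worktop; above them the rim is free and open fingers can straddle it from above.
- tyre_c: The right wheel of three alike: white, black tyre, disc of 150 mm diameter, 16 mm thick along its axle. Origin at its hub, 100 mm over the worktop (rim top 175 mm). It spins: take the carriage's orientation. Its axle runs in two blue bearing blocks 50 (x) x 22 (y) mm, centred 41 mm to each side, tops 122 mm over the worktop; above them the rim is free and open fingers can straddle it from above.
- rock_a (a joint): Lean of the left wheel, rad, about the carriage's x through its hub: 0 upright (start), positive = top leans to the robot's left. Sound wheels are stiff, under 0.03 rad. The worn one (exactly one, varies) moves against grease friction, about 2 N at 45 mm above the hub, to hard stops at +-0.10 rad (4.5 mm each way at that height), and stays where left.
- rock_b (a joint): Lean of the middle wheel, rad, about the carriage's x through its hub: 0 upright (start), positive = top leans to the robot's left. Sound wheels are stiff, under 0.03 rad. The worn one (exactly one, varies) moves against grease friction, about 2 N at 45 mm above the hub, to hard stops at +-0.10 rad (4.5 mm each way at that height), and stays where left.
- rock_c (a joint): Lean of the right wheel, rad, about the carriage's x through its hub: 0 upright (start), positive = top leans to the robot's left. Sound wheels are stiff, under 0.03 rad. The worn one (exactly one, varies) moves against grease friction, about 2 N at 45 mm above the hub, to hard stops at +-0.10 rad (4.5 mm each way at that height), and stays where left.
- post_a (a point): Top centre of the left wheel's marker post: steel pin of 12 mm diameter rising 45 mm from the base plate, so its top is 57 mm over the worktop and its foot 12 mm.
- post_b (a point): Top centre of the middle wheel's marker post: steel pin of 12 mm diameter rising 45 mm from the base plate, so its top is 57 mm over the worktop and its foot 12 mm.
- post_c (a point): Top centre of the right wheel's marker post: steel pin of 12 mm diameter rising 45 mm from the base plate, so its top is 57 mm over the worktop and its foot 12 mm.
- red_ring: Red plastic marker ring, 40 mm outside, 21 mm bore, 22 mm high, about 40 g; lies flat on the worktop to one side of the carriage. Origin at the centre of its underside, z up its bore.
- green_ring: Green plastic marker ring, 40 mm outside, 21 mm bore, 22 mm high, about 40 g; lies flat on the worktop to one side of the carriage. Origin at the centre of its underside, z up its bore. Not needed: to be left alone; the two rings swap places.
- jar: Loose amber jar, 68 mm diameter, 70 mm high, beside the carriage, bystander. Origin under its centre.
- weight: Loose brass weight, 44 mm diameter, 66 mm high, beside the carriage, bystander. Origin under its centre.

How it is judged:
On the way, in this order (a step that is already met when the one before it is completed fails the run):
1. the loose wheel has been pushed over to its left stop and is held lightly against it (lean over 0.08 rad, 2 N or more) (((value of joint rock_a above 0.08 rad and contact force between the fingers and tyre_a above 2 N) or (value of joint rock_b above 0.08 rad and contact force between the fingers and tyre_b above 2 N) or (value of joint rock_c above 0.08 rad and contact force between the fingers and tyre_c above 2 N))), for 0.2 s.
2. then over to its right stop and held lightly against it (lean below -0.08 rad, 2 N or more) (((value of joint rock_a below -0.08 rad and contact force between the fingers and tyre_a above 2 N) or (value of joint rock_b below -0.08 rad and contact force between the fingers and tyre_b above 2 N) or (value of joint rock_c below -0.08 rad and contact force between the fingers and tyre_c above 2 N))), for 0.2 s.
At the end, for the whole second after the job is handed in: The wheel that has play leans to the right (below -0.06 rad) and the red ring lies flat on the base plate around that wheel's post (centre within 9 mm of the post's axis, underside 8 to 16 mm over the worktop, tilt under 0.1 rad), released and at rest; the green ring is where it was, within 20 mm (((value of joint rock_a below -0.06 rad and horizontal distance between red_ring and post_a below 0.009 m) or (value of joint rock_b below -0.06 rad and horizontal distance between red_ring and post_b below 0.009 m) or (value of joint rock_c below -0.06 rad and horizontal distance between red_ring and post_c below 0.009 m)) and height (world z) of red_ring between 0.008 and 0.016 m and angle between red_ring's own z axis and vertical below 0.1 rad and linear speed of red_ring below 0.02 m/s and distance of green_ring from where it was at the start of the episode below 0.02 m); the robot touches nothing.
It fails at once if the robot pushes the carriage or a wheel with more than 15 N (contact force between any of the fingers, the arm and carriage above 15 N).
It fails at once if the green ring, the jar or the weight is moved more than 30 mm (distance of any of green_ring, jar, weight from where it was at the start of the episode above 0.03 m).
It also fails if it takes over 72 s, if anything falls off the work surface, if the arm or the gripper's body presses on something with over 40 N, if the wrist force passes 120 N, or if a joint passes its speed limit or range.

ROBOT

A 6-joint arm with a two-finger parallel gripper is mounted at the origin on the work surface. World frame = base frame: x ahead of the robot, y to its left, z up, the work surface at z = 0. Lengths are in m, angles in rad, forces in N, time in s.
With the tool pointing down it reaches from about 0.375 to 0.9 m from the base axis. Payload 3.1 kg.
Tool frame: the origin (TCP) lies on the centre line of the jaws, within the pads' length; the fingertips stand 19 mm ahead of it and the grasp point (between the pads) is the TCP; z points along the fingers, y is the line along which they close (so a half turn about z gives the same grasp; the last joint's range is limited). The gripper opens to 87 mm and grips with 3 to 60 N. Pads are 19 mm wide; open, the fingers measure 117 mm over their backs; the gripper's body (75 mm by 190 mm) begins 51 mm behind the grasp point.
Start: joints at [1.119, 0.527, 1.433, -0, 1.181, -0.178], TCP at [0.168, 0.602, 0.242] pointing down, gripper open.
Joint ranges: [-3.08, 3.08], [-0.75, 2.2], [0.22, 2.44], [-1.43, 4.57], [0, 2.65], [-2.85, 2.85]. Speed limits (rad/s): [2.79, 2.79, 3.14, 3.14, 3.14, 3.14].

INTERFACE

Orientations are given as a unit quaternion [w, x, y, z].
In Python, from workcell import * gives the robot as it stands. The module is installed in compiled form; this text tells all that it offers.
- The arm moves only by the shell command python3 -m jog 'ROWS' [FORCE]. ROWS is JSON, a list of rows, each an object of numbers: "tx", "ty", "tz": the shift along the tool's x, y, z in units of 50 mm (1.0 is 50 mm); "wx", "wy", "wz": the turn, a rotation vector about the tool's x, y, z in units of 10 degrees (1.0 is 10 degrees); "gripper": the opening, from 0 (shut) to 1 (fully open). In form: [{"tx": .., "ty": .., "tz": .., "wx": .., "wy": .., "wz": .., "gripper": ..}, ...]. A call has 1 to 5 rows; each row is the pose to reach, as a shift and turn from the pose commanded when the call began, along the tool's axes at that moment; what a row does not reach only later rows make up. A row lasts 1/8 s, in which the tool goes at most 62.5 mm and 10.7 degrees, less where a joint would pass 70% of its speed; a pose out of reach is approached as far as the arm can. A call with a gripper value outside its range is refused whole. The fingers move at their own pace and stop on an object; FORCE is the grip in N (left out, the last holds). Time passes only in rows, so rows that repeat a pose let the fingers close. It gives the time, the measured TCP pose, the force, the opening and the grip force at its end, in the units of the state.
- read_state(): the state, without advancing time (a new reading comes with each control period).
- snapshot(name): name is "scene" or "top" or "wrist"; returns the picture (400x640x3 uint8, red, green, blue); there is no depth.
- camera_info(name): a dict with "K" (3x3 intrinsics, pixels), "view" (4x4, takes a point from world to camera coordinates); the wrist camera has in their place "T_tool_cam" (4x4, takes a point from camera to tool coordinates, whose origin is the TCP and whose axes are the flange's). Camera axes: x right, y up, looking along -z (the intrinsics and any distortion apply to the point x, -y, -z); pixel columns grow to the right and rows downward; lengths in m; the calibration is good to about 2 mm. A picture is of the moment at which its call begins: read the wrist's pose just before it. camera_info takes no time and is no camera call.
- finish_job(): hands the job in; it is judged then, once.
Trained networks look in the newest picture that a camera, given by its name, has taken for a name from the list of things; names that differ only in an ending like _2 or _b are one class to them, and where a whole thing is asked for, a point or a joint stands for the part that bears it (a point fixed in the world has none). Each returns a list of dicts, best first, with "confidence" (0 to 1); they miss things now and then, are a little off and sometimes report something else, mostly with a low value. They report only what shows in the picture. A call takes as long as a camera call.
- find_in(camera, query): "box" ([left, top, right, bottom] in pixels, round what is visible of it).
The state is a dict: "time": time; "qpos": joint angles; "joint_vel": joint speeds; "tau": joint torques, N m; "tool_pos": TCP position; "ee_rot": TCP orientation; "ft_force": force on the tool from outside, world axes, zero at the start; "torque": the same for the moment, N m; "gripper_width": finger opening in m; "gripper_force": force on a finger pad.
Only numpy, scipy, OpenCV 4.12 (cv2) and the standard library are available. Lean on these libraries where they do the work, as an engineer would, in place of code of your own. Each camera call takes 0.05 s, during which the arm holds its last target. There are 200 camera calls.

## Working session

There is one attempt and no reset: what is moved stays moved. The work goes in short steps, Python scripts to look and compute and a shell command to move; the robot and the scene stay as the last step left them, time stands still between calls to the robot, and variables do not carry over. Pictures are saved under pics/ and viewed, at most 10 in all, crops included, and the job is handed in when it is done.

```bash
mkdir -p pics; cat > h.py <<'E'
from workcell import *
import numpy as np, cv2, json
from scipy.spatial.transform import Rotation as R
def cam(name, st=None):
    c=camera_info(name)
    K=np.array(c["K"])
    if "view" in c: V=np.array(c["view"])
    else:
        q=st["ee_rot"]; T=np.eye(4); T[:3,:3]=R.from_quat([q[1],q[2],q[3],q[0]]).as_matrix(); T[:3,3]=st["tool_pos"]
        V=np.linalg.inv(T@np.array(c["T_tool_cam"]))
    return K,V
def proj(K,V,P):
    P=np.atleast_2d(P); p=P@V[:3,:3].T+V[:3,3]; p=p*[1,-1,-1]; u=p@K.T; return u[:,:2]/u[:,2:]
def ray(K,V,uv,z):
    d=np.linalg.inv(K)@[uv[0],uv[1],1]; d=d*[1,-1,-1]; d=V[:3,:3].T@d; o=-V[:3,:3].T@V[:3,3]
    return o+d*(z-o[2])/d[2]
def save(n,im): cv2.imwrite("pics/"+n,cv2.cvtColor(im,cv2.COLOR_RGB2BGR))
E
python3 - <<'E'
from h import *
s=read_state(); print(s)
for n in ["top","scene"]:
    im=snapshot(n); save(n+"0.png",im); 
    print(n,camera_info(n))
    for q in ["carriage","tyre_a","post_a","red_ring","green_ring","jar","weight"]:
        print(q,[( [round(x) for x in d["box"]],round(d["confidence"],2)) for d in find_in(n,q)][:4])
E
```

```text
{'time': 0.0, 'qpos': array([ 1.11948456e+00,  5.28472474e-01,  1.43389231e+00,  1.19431292e-05,
        1.18135410e+00, -1.78455366e-01]), 'joint_vel': array([ 0.00133988, -0.00121077,  0.00078151, -0.0003174 ,  0.00115178,
       -0.00027485]), 'tau': array([-9.18532714e-04, -4.40046465e+01, -1.76587933e+01,  6.33652532e-02,
        5.81317465e-02, -1.31751403e-04]), 'tool_pos': array([0.16806926, 0.60127668, 0.24057087]), 'ee_rot': array([-3.34503923e-04,  1.36007552e-01,  9.90707230e-01, -1.00913581e-03]), 'ft_force': array([-0.15864844,  0.33204141,  0.32407265]), 'torque': array([-0.06235124, -0.05274718,  0.02317698]), 'gripper_force': 0.0, 'gripper_width': 0.0871856401073648}
top {'K': array([[417.53936748,   0.        , 322.83020695],
       [  0.        , 417.53936748, 201.60183131],
       [  0.        ,   0.        ,   1.        ]]), 'view': array([[-6.28496202e-03, -9.99978297e-01,  1.97603249e-03,
        -3.88806134e-04],
       [ 9.80453573e-01, -5.77362067e-03,  1.96665850e-01,
        -5.59358610e-01],
       [-1.96650172e-01,  3.17344552e-03,  9.80468581e-01,
     
[... 550 characters left out ...]
,
       [  0.        ,   0.        ,   1.        ]]), 'view': array([[ 0.37150332,  0.9283945 ,  0.00830299, -0.21548979],
       [-0.7094346 ,  0.27809343,  0.6475852 ,  0.31845778],
       [ 0.59890553, -0.24647048,  0.76194781, -1.34001799],
       [ 0.        ,  0.        ,  0.        ,  1.        ]])}
carriage [([216, 174, 386, 309], 0.75)]
tyre_a [([290, 192, 322, 255], 0.89), ([339, 174, 377, 235], 0.8), ([229, 213, 262, 280], 0.66), ([214, 173, 385, 308], 0.22)]
post_a [([216, 172, 388, 307], 0.64)]
red_ring [([154, 219, 170, 241], 0.75), ([215, 173, 387, 305], 0.47)]
green_ring []
jar [([432, 168, 461, 200], 0.72)]
weight [([154, 269, 180, 298], 0.68), ([340, 174, 378, 234], 0.38)]
```

View pics/top0.png

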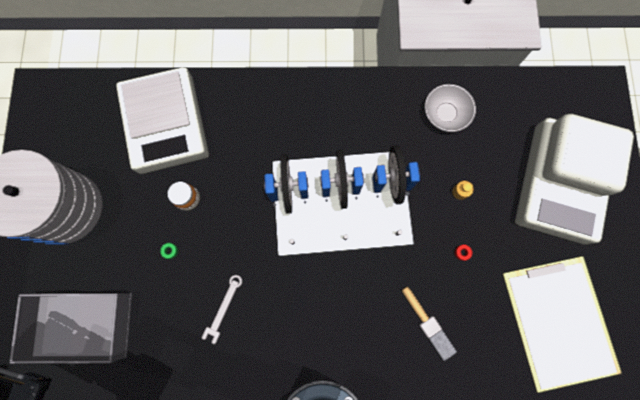

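```bash
python3 - <<'E'
from h import *
K,V=cam("top")
for n,uv,z in [("red",(462.5,253.5),.011),("green",(169,251),.011),("jar",(183.5,198),.035)]: print(n,ray(K,V,uv,z))
for uv in [(262,144),(417,144),(262,256),(417,256)]: print(ray(K,V,uv,.01))
for uv in [(285.5,185),(399,177)]: print('wheel',ray(K,V,uv,.13))
im=cv2.imread("pics/top0.png"); c=im[130:280,140:490]; cv2.imwrite("pics/topc.png",cv2.resize(c,None,fx=2.28,fy=2.28,interpolation=cv2.INTER_CUBIC))
E
```

```text
red [ 0.4254157  -0.37426101  0.011     ]
green [0.43681354 0.40565771 0.011     ]
jar [0.57544971 0.36758875 0.035     ]
[0.73406076 0.16543037 0.01      ]
[ 0.73162932 -0.2689829   0.01      ]
[0.42215593 0.15845785 0.01      ]
[ 0.41962452 -0.25317242  0.01      ]
wheel [0.5864469  0.08766849 0.13      ]
wheel [ 0.60507295 -0.19143633  0.13      ]
```

View pics/topc.png

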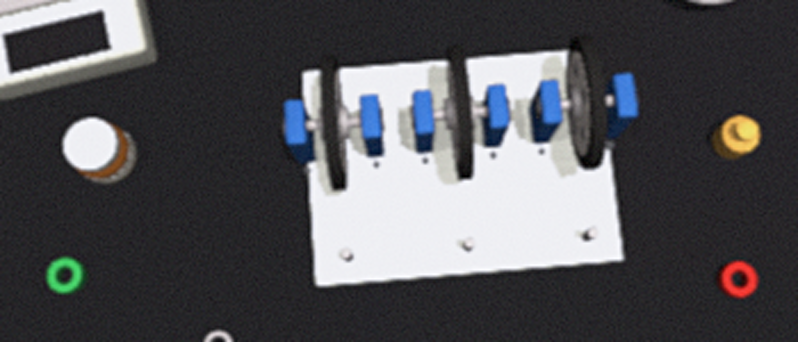

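The top view shows the carriage with its three wheels. The post tops are near px (292,241), (345,236) and (398,232). The red ring is at (464,253) beside the brass weight, and the green ring (168,251) and jar are on the left. The networks' boxes agree with this.

```bash
cat >> h.py <<'E'
from scipy.optimize import least_squares
def c2w(c,P):
    P=np.atleast_2d(P).astype(float); co,si=np.cos(c[2]),np.sin(c[2])
    return np.c_[c[0]+co*P[:,0]-si*P[:,1], c[1]+si*P[:,0]+co*P[:,1], P[:,2]]
def fit(K,V,L,uv,c0=(.6,-.04,.08)):
    f=lambda c:(proj(K,V,c2w(c,L))-uv).ravel()
    r=least_squares(f,c0,loss="soft_l1"); return r.x,f(r.x).reshape(-1,2)
E
python3 - <<'E'
from h import *
K,V=cam("top")
L=[(-.14,.14,.057),(-.14,0,.057),(-.14,-.14,.057),(-.17,.18,.012),(-.17,-.18,.012),(.09,.18,.012)]
uv=np.array([(346,253),(467,242),(588,232),(316,286),(623,260),(303,70)])/2.28+[140,130]
c,r=fit(K,V,L,uv); print(c,r.round(1))
print(c2w(c,[(-.14,.14,.057),(-.14,0,.057),(-.14,-.14,.057),(0,.14,.1),(0,0,.1),(0,-.14,.1)]).round(4))
t=(V,K)
print("weight",ray(K,V,(463.5,190),.033), find_in("top","weight")[:1])
print("ring",ray(K,V,np.array((739,279))/2.28+[140,130],.022))
E
```

```text
[ 0.60741675 -0.05123291  0.07543567] [[-0.5 -0.2]
 [ 0.8  0.2]
 [ 1.9  0.1]
 [-0.5 -0.4]
 [-0.3 -0.1]
 [-0.4  0.3]]
[[ 0.4573  0.0778  0.057 ]
 [ 0.4678 -0.0618  0.057 ]
 [ 0.4784 -0.2014  0.057 ]
 [ 0.5969  0.0884  0.1   ]
 [ 0.6074 -0.0512  0.1   ]
 [ 0.618  -0.1908  0.1   ]]
weight [ 0.59341791 -0.38180281  0.033     ] [{'box': [168.4, 182.7, 199.1, 209.8], 'confidence': 0.64}]
ring [ 0.42755692 -0.37505954  0.022     ]
```

```bash
cat >> h.py <<'E'
def go(p,ty_az=None):
    "units for a move to world p with tool y at azimuth ty_az (tool down)"
    s=read_state(); q=s["ee_rot"]; M=R.from_quat([q[1],q[2],q[3],q[0]]).as_matrix()
    d=M.T@(np.array(p)-s["tool_pos"])/.05
    out=dict(zip(["tx","ty","tz"],d.round(3)))
    if ty_az is not None:
        T=np.array([[-np.sin(-ty_az),0,0]]*3); y=np.array([np.cos(ty_az),np.sin(ty_az),0]); z=np.array([0,0,-1.]); x=np.cross(y,z)
        w=R.from_matrix(M.T@np.c_[x,y,z]).as_rotvec(degrees=True)/10
        out.update(zip(["wx","wy","wz"],w.round(3)))
    print({k:float(v) for k,v in out.items()}, "pos",s["tool_pos"].round(4),"t",round(s["time"],2)); return out
E
python3 -c "
from h import *
go((.607,-.051,.30),np.pi/2+.075)"
```

```text
{'tx': -11.966, 'ty': -10.211, 'tz': -1.168, 'wx': 0.0, 'wy': 0.0, 'wz': -1.993} pos [0.1684 0.6019 0.2416] t 0.85
```

```bash
python3 -m jog '[{"tx":-11.97,"ty":-10.21,"tz":-1.17,"wz":-1.99,"gripper":0.45},{"tx":-11.97,"ty":-10.21,"tz":-1.17,"wz":-1.99,"gripper":0.45},{"tx":-11.97,"ty":-10.21,"tz":-1.17,"wz":-1.99,"gripper":0.45},{"tx":-11.97,"ty":-10.21,"tz":-1.17,"wz":-1.99,"gripper":0.45},{"tx":-11.97,"ty":-10.21,"tz":-1.17,"wz":-1.99,"gripper":0.45}]'; python3 -c "
from h import *
go((.607,-.051,.30),np.pi/2+.075)"
```

```text
{'tx': -11.966, 'ty': -10.211, 'tz': -1.168, 'wx': 0.0, 'wy': 0.0, 'wz': -1.993} pos [0.1684 0.6019 0.2416] t 0.85validation failed for argument at $[0]...
```

```bash
python3 -m jog '[{"tx":-0.9,"ty":-0.77,"tz":-0.2,"wx":0,"wy":0,"wz":-1,"gripper":0.45},{"tx":-1.8,"ty":-1.54,"tz":-0.4,"wx":0,"wy":0,"wz":-1.99,"gripper":0.45},{"tx":-2.7,"ty":-2.31,"tz":-0.6,"wx":0,"wy":0,"wz":-1.99,"gripper":0.45},{"tx":-3.6,"ty":-3.08,"tz":-0.8,"wx":0,"wy":0,"wz":-1.99,"gripper":0.45},{"tx":-4.5,"ty":-3.85,"tz":-1.17,"wx":0,"wy":0,"wz":-1.99,"gripper":0.45}]'; python3 -c "
from h import *
go((.607,-.051,.30),np.pi/2+.075)"
```

```text
time: 1.48
tool_pos: [0.3338, 0.3541, 0.3002]
ee_rot: [-0.0, -0.037, 0.999, -0.0]
ft_force: [-0.4, 0.5, 0.3]
gripper_width: 0.046
gripper_force: 0.0
{'tx': -4.844, 'ty': -8.488, 'tz': 0.006, 'wx': -0.002, 'wy': -0.003, 'wz': -0.001} pos [0.3338 0.3541 0.3002] t 1.48
```

```bash
python3 -m jog '[{"tx":-0.6,"ty":-1.06,"tz":0,"wx":0,"wy":0,"wz":0,"gripper":0.42},{"tx":-1.2,"ty":-2.12,"tz":0,"wx":0,"wy":0,"wz":0,"gripper":0.42},{"tx":-1.8,"ty":-3.18,"tz":0,"wx":0,"wy":0,"wz":0,"gripper":0.42},{"tx":-2.4,"ty":-4.24,"tz":0,"wx":0,"wy":0,"wz":0,"gripper":0.42},{"tx":-3,"ty":-5.3,"tz":0,"wx":0,"wy":0,"wz":0,"gripper":0.42}]'; python3 -m jog '[{"tx":-0.6,"ty":-1.06,"tz":0,"wx":0,"wy":0,"wz":0,"gripper":0.42},{"tx":-1.2,"ty":-2.12,"tz":0,"wx":0,"wy":0,"wz":0,"gripper":0.42},{"tx":-1.84,"ty":-3.19,"tz":0,"wx":0,"wy":0,"wz":0,"gripper":0.42},{"tx":-1.84,"ty":-3.19,"tz":0,"wx":0,"wy":0,"wz":0,"gripper":0.42}]';python3 - <<'E'
from h import *
go((.607,-.051,.30),np.pi/2+.075)
s=read_state(); print(s["ft_force"],s["gripper_width"])
im=snapshot("wrist"); save("w1.png",im)
K,V=cam("wrist",s); c=(.6074,-.0512,.0754)
print(proj(K,V,c2w(c,[(-.14,.14,.057),(-.14,0,.057),(-.14,-.14,.057),(0,.0,.175)])).round())
print(find_in("wrist","tyre_b"))
E
```

```text
time: 2.1
tool_pos: [0.5035, 0.1009, 0.3004]
ee_rot: [0.0, -0.037, 0.999, 0.0]
ft_force: [-0.0, 1.2, -0.5]
gripper_width: 0.0365
gripper_force: 0.0
time: 2.6
tool_pos: [0.6086, -0.0538, 0.2996]
ee_rot: [0.001, -0.035, 0.999, -0.001]
ft_force: [-0.4, -0.7, -0.4]
gripper_width: 0.0367
gripper_force: 0.0
{'tx': 0.028, 'ty': 0.059, 'tz': -0.008, 'wx': -0.01, 'wy': 0.011, 'wz': -0.032} pos [ 0.6086 -0.0538  0.2996] t 2.6
[-0.4335069  -0.67723993 -0.41898654] 0.036687904320153966
[[451.  39.]
 [322.  40.]
 [193.  41.]
 [323. 192.]]
[{'box': [146.4, 106.3, 216.7, 224.6], 'confidence': 0.95}, {'box': [423.7, 104.2, 498.9, 220.8], 'confidence': 0.93}, {'box': [304.8, 105.7, 339.7, 251.6], 'confidence': 0.65}, {'box': [132.1, 24.5, 517.4, 249.6], 'confidence': 0.51}]
```

View pics/w1.png

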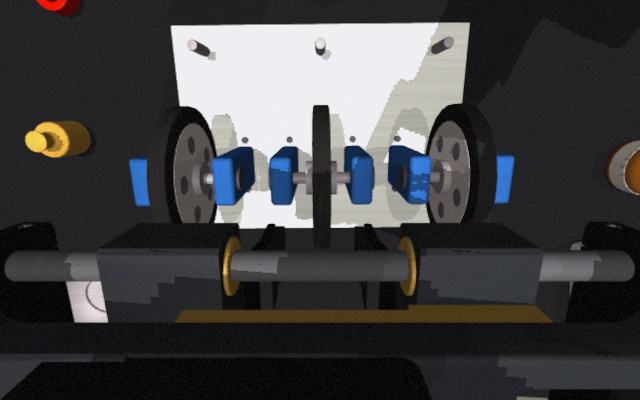

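The wrist view shows the middle wheel at column 321, midway between the fingers, and the posts at (193,44), (320,44) and (447,43). That is within about 3 px of the prediction. Next I descend to straddle the middle wheel.

```bash
python3 -m jog '[{"tx":0,"ty":0,"tz":1,"wx":0,"wy":0,"wz":0,"gripper":0.42},{"tx":0,"ty":0,"tz":2,"wx":0,"wy":0,"wz":0,"gripper":0.42},{"tx":0,"ty":0,"tz":2.8,"wx":0,"wy":0,"wz":0,"gripper":0.42},{"tx":0,"ty":0,"tz":2.86,"wx":0,"wy":0,"wz":0,"gripper":0.42},{"tx":0,"ty":0,"tz":2.86,"wx":0,"wy":0,"wz":0,"gripper":0.42}]'; python3 -m jog '[{"tx":0,"ty":0,"tz":0,"wx":0,"wy":0,"wz":0,"gripper":0.42},{"tx":0,"ty":0,"tz":0,"wx":0,"wy":0,"wz":0,"gripper":0.42},{"tx":0,"ty":0,"tz":0,"wx":0,"wy":0,"wz":0,"gripper":0.42}]'
```

```text
time: 3.32
tool_pos: [0.6066, -0.0486, 0.1584]
ee_rot: [0.001, -0.038, 0.999, -0.0]
ft_force: [0.7, 0.9, 0.3]
gripper_width: 0.0365
gripper_force: 0.0
time: 3.7
tool_pos: [0.6065, -0.0496, 0.158]
ee_rot: [0.001, -0.037, 0.999, -0.0]
ft_force: [0.0, 0.1, -0.3]
gripper_width: 0.0367
gripper_force: 0.0
```

```bash
python3 -m jog '[{"tx":0,"ty":0.03,"tz":0,"wx":0,"wy":0,"wz":0,"gripper":0.42},{"tx":0,"ty":0.06,"tz":0,"wx":0,"wy":0,"wz":0,"gripper":0.42},{"tx":0,"ty":0.08,"tz":0,"wx":0,"wy":0,"wz":0,"gripper":0.42},{"tx":0,"ty":0.09,"tz":0,"wx":0,"wy":0,"wz":0,"gripper":0.42},{"tx":0,"ty":0.1,"tz":0,"wx":0,"wy":0,"wz":0,"gripper":0.42}]'; for i in 1 2; do :; done; python3 -m jog '[{"tx":0,"ty":0.01,"tz":0,"wx":0,"wy":0,"wz":0,"gripper":0.42},{"tx":0,"ty":0.02,"tz":0,"wx":0,"wy":0,"wz":0,"gripper":0.42},{"tx":0,"ty":0.03,"tz":0,"wx":0,"wy":0,"wz":0,"gripper":0.42},{"tx":0,"ty":0.03,"tz":0,"wx":0,"wy":0,"wz":0,"gripper":0.42}]'
```

```text
time: 4.32
tool_pos: [0.6057, -0.0444, 0.157]
ee_rot: [-0.0, -0.037, 0.999, 0.0]
ft_force: [0.8, 0.2, 0.0]
gripper_width: 0.0362
gripper_force: 0.0
time: 4.82
tool_pos: [0.6056, -0.0429, 0.157]
ee_rot: [0.0, -0.037, 0.999, -0.0]
ft_force: [1.0, 0.1, 0.1]
gripper_width: 0.0362
gripper_force: 0.0
```

```bash
python3 -m jog '[{"tx":0,"ty":0.01,"tz":0,"wx":0,"wy":0,"wz":0,"gripper":0.42},{"tx":0,"ty":0.02,"tz":0,"wx":0,"wy":0,"wz":0,"gripper":0.42},{"tx":0,"ty":0.03,"tz":0,"wx":0,"wy":0,"wz":0,"gripper":0.42},{"tx":0,"ty":0.03,"tz":0,"wx":0,"wy":0,"wz":0,"gripper":0.42}]';  python3 -m jog '[{"tx":0,"ty":0.01,"tz":0,"wx":0,"wy":0,"wz":0,"gripper":0.42},{"tx":0,"ty":0.02,"tz":0,"wx":0,"wy":0,"wz":0,"gripper":0.42},{"tx":0,"ty":0.02,"tz":0,"wx":0,"wy":0,"wz":0,"gripper":0.42}]'
```

```text
time: 5.32
tool_pos: [0.6056, -0.0419, 0.1571]
ee_rot: [0.0, -0.037, 0.999, -0.0]
ft_force: [0.5, -2.2, -0.3]
gripper_width: 0.0364
gripper_force: 1.0
time: 5.7
tool_pos: [0.6055, -0.0406, 0.1573]
ee_rot: [0.0, -0.037, 0.999, -0.0]
ft_force: [-0.7, -1.9, 2.1]
gripper_width: 0.0362
gripper_force: 1.3
```

```bash
python3 -m jog '[{"tx":0,"ty":0.01,"tz":0,"wx":0,"wy":0,"wz":0,"gripper":0.42},{"tx":0,"ty":0.02,"tz":0,"wx":0,"wy":0,"wz":0,"gripper":0.42},{"tx":0,"ty":0.02,"tz":0,"wx":0,"wy":0,"wz":0,"gripper":0.42}]'
```

```text
time: 6.08
tool_pos: [0.6056, -0.0395, 0.1573]
ee_rot: [0.0, -0.037, 0.999, -0.0]
ft_force: [-1.0, -2.5, 2.7]
gripper_width: 0.0364
gripper_force: 1.3
```

```bash
python3 -m jog '[{"tx":0,"ty":0.01,"tz":0,"wx":0,"wy":0,"wz":0,"gripper":0.42},{"tx":0,"ty":0.02,"tz":0,"wx":0,"wy":0,"wz":0,"gripper":0.42},{"tx":0,"ty":0.02,"tz":0,"wx":0,"wy":0,"wz":0,"gripper":0.42}]'
```

```text
time: 6.45
tool_pos: [0.6055, -0.0384, 0.1571]
ee_rot: [0.0, -0.037, 0.999, 0.0]
ft_force: [0.9, -2.8, 2.6]
gripper_width: 0.0365
gripper_force: 1.3
```

```bash
python3 -m jog '[{"tx":0,"ty":0.01,"tz":0,"wx":0,"wy":0,"wz":0,"gripper":0.42},{"tx":0,"ty":0.01,"tz":0,"wx":0,"wy":0,"wz":0,"gripper":0.42},{"tx":0,"ty":0.01,"tz":0,"wx":0,"wy":0,"wz":0,"gripper":0.42}]'
```

```text
time: 6.82
tool_pos: [0.6055, -0.0381, 0.1572]
ee_rot: [0.0, -0.037, 0.999, -0.0]
ft_force: [0.5, -3.2, 3.6]
gripper_width: 0.0366
gripper_force: 1.6
```

```bash
python3 -m jog '[{"tx":0,"ty":0.01,"tz":0,"wx":0,"wy":0,"wz":0,"gripper":0.42},{"tx":0,"ty":0.01,"tz":0,"wx":0,"wy":0,"wz":0,"gripper":0.42},{"tx":0,"ty":0.01,"tz":0,"wx":0,"wy":0,"wz":0,"gripper":0.42}]'
```

```text
time: 7.2
tool_pos: [0.6054, -0.0379, 0.1572]
ee_rot: [0.0, -0.037, 0.999, -0.0]
ft_force: [0.6, -4.9, 3.8]
gripper_width: 0.0367
gripper_force: 2.7
```

```bash
python3 -m jog '[{"tx":0,"ty":0.01,"tz":0,"wx":0,"wy":0,"wz":0,"gripper":0.42},{"tx":0,"ty":0.01,"tz":0,"wx":0,"wy":0,"wz":0,"gripper":0.42},{"tx":0,"ty":0.01,"tz":0,"wx":0,"wy":0,"wz":0,"gripper":0.42},{"tx":0,"ty":0.01,"tz":0,"wx":0,"wy":0,"wz":0,"gripper":0.42}]'
```

```text
time: 7.7
tool_pos: [0.6054, -0.0378, 0.1572]
ee_rot: [0.0, -0.037, 0.999, -0.001]
ft_force: [0.6, -6.3, 2.3]
gripper_width: 0.0365
gripper_force: 3.2
```

The middle wheel moved about 4.5 mm at a steady 2.5 N and then hit a hard stop at 6 N, so it is the loose one. Next I push it to the right.

```bash
python3 -m jog '[{"tx":0,"ty":-0.05,"tz":0,"wx":0,"wy":0,"wz":0,"gripper":0.42},{"tx":0,"ty":-0.13,"tz":0,"wx":0,"wy":0,"wz":0,"gripper":0.42},{"tx":0,"ty":-0.2,"tz":0,"wx":0,"wy":0,"wz":0,"gripper":0.42},{"tx":0,"ty":-0.24,"tz":0,"wx":0,"wy":0,"wz":0,"gripper":0.42},{"tx":0,"ty":-0.26,"tz":0,"wx":0,"wy":0,"wz":0,"gripper":0.42}]'; python3 -m jog '[{"tx":0,"ty":-0.02,"tz":0,"wx":0,"wy":0,"wz":0,"gripper":0.42},{"tx":0,"ty":-0.04,"tz":0,"wx":0,"wy":0,"wz":0,"gripper":0.42},{"tx":0,"ty":-0.06,"tz":0,"wx":0,"wy":0,"wz":0,"gripper":0.42},{"tx":0,"ty":-0.08,"tz":0,"wx":0,"wy":0,"wz":0,"gripper":0.42}]'
```

```text
time: 8.32
tool_pos: [0.606, -0.0499, 0.1569]
ee_rot: [-0.0, -0.037, 0.999, 0.0]
ft_force: [0.7, -0.3, -0.3]
gripper_width: 0.0367
gripper_force: 0.0
time: 8.82
tool_pos: [0.6064, -0.0539, 0.1571]
ee_rot: [-0.0, -0.037, 0.999, 0.0]
ft_force: [-0.6, -0.4, -0.6]
gripper_width: 0.0365
gripper_force: 0.0
```

```bash
python3 -m jog '[{"tx":0,"ty":-0.02,"tz":0,"wx":0,"wy":0,"wz":0,"gripper":0.42},{"tx":0,"ty":-0.04,"tz":0,"wx":0,"wy":0,"wz":0,"gripper":0.42},{"tx":0,"ty":-0.06,"tz":0,"wx":0,"wy":0,"wz":0,"gripper":0.42},{"tx":0,"ty":-0.08,"tz":0,"wx":0,"wy":0,"wz":0,"gripper":0.42},{"tx":0,"ty":-0.1,"tz":0,"wx":0,"wy":0,"wz":0,"gripper":0.42}]'
```

```text
time: 9.45
tool_pos: [0.6069, -0.0588, 0.1572]
ee_rot: [0.0, -0.037, 0.999, 0.0]
ft_force: [0.3, 2.3, 1.4]
gripper_width: 0.0368
gripper_force: 0.9
```

```bash
python3 -m jog '[{"tx":0,"ty":-0.02,"tz":0,"wx":0,"wy":0,"wz":0,"gripper":0.42},{"tx":0,"ty":-0.04,"tz":0,"wx":0,"wy":0,"wz":0,"gripper":0.42},{"tx":0,"ty":-0.06,"tz":0,"wx":0,"wy":0,"wz":0,"gripper":0.42},{"tx":0,"ty":-0.08,"tz":0,"wx":0,"wy":0,"wz":0,"gripper":0.42},{"tx":0,"ty":-0.1,"tz":0,"wx":0,"wy":0,"wz":0,"gripper":0.42}]'
```

```text
time: 10.07
tool_pos: [0.6072, -0.0635, 0.1571]
ee_rot: [-0.0, -0.037, 0.999, 0.0]
ft_force: [0.4, 3.0, 3.1]
gripper_width: 0.0361
gripper_force: 1.6
```

```bash
python3 -m jog '[{"tx":0,"ty":-0.01,"tz":0,"wx":0,"wy":0,"wz":0,"gripper":0.42},{"tx":0,"ty":-0.02,"tz":0,"wx":0,"wy":0,"wz":0,"gripper":0.42},{"tx":0,"ty":-0.03,"tz":0,"wx":0,"wy":0,"wz":0,"gripper":0.42},{"tx":0,"ty":-0.04,"tz":0,"wx":0,"wy":0,"wz":0,"gripper":0.42},{"tx":0,"ty":-0.04,"tz":0,"wx":0,"wy":0,"wz":0,"gripper":0.42}]'
```

```text
time: 10.7
tool_pos: [0.6073, -0.066, 0.1571]
ee_rot: [-0.0, -0.037, 0.999, -0.0]
ft_force: [0.0, 3.5, 3.2]
gripper_width: 0.0365
gripper_force: 1.5
```

```bash
python3 -m jog '[{"tx":0,"ty":-0.01,"tz":0,"wx":0,"wy":0,"wz":0,"gripper":0.42},{"tx":0,"ty":-0.02,"tz":0,"wx":0,"wy":0,"wz":0,"gripper":0.42},{"tx":0,"ty":-0.02,"tz":0,"wx":0,"wy":0,"wz":0,"gripper":0.42}]'
```

```text
time: 11.08
tool_pos: [0.6074, -0.0668, 0.1571]
ee_rot: [0.0, -0.037, 0.999, 0.0]
ft_force: [0.0, 2.7, 3.8]
gripper_width: 0.0367
gripper_force: 1.9
```

```bash
python3 -m jog '[{"tx":0,"ty":-0.01,"tz":0,"wx":0,"wy":0,"wz":0,"gripper":0.42},{"tx":0,"ty":-0.01,"tz":0,"wx":0,"wy":0,"wz":0,"gripper":0.42},{"tx":0,"ty":-0.01,"tz":0,"wx":0,"wy":0,"wz":0,"gripper":0.42}]'
```

```text
time: 11.45
tool_pos: [0.6074, -0.0669, 0.1571]
ee_rot: [-0.0, -0.037, 0.999, 0.0]
ft_force: [-0.9, 4.6, 3.4]
gripper_width: 0.0367
gripper_force: 2.7
```

```bash
python3 -m jog '[{"tx":0,"ty":-0.01,"tz":0,"wx":0,"wy":0,"wz":0,"gripper":0.42},{"tx":0,"ty":-0.01,"tz":0,"wx":0,"wy":0,"wz":0,"gripper":0.42},{"tx":0,"ty":-0.01,"tz":0,"wx":0,"wy":0,"wz":0,"gripper":0.42},{"tx":0,"ty":-0.01,"tz":0,"wx":0,"wy":0,"wz":0,"gripper":0.42}]'
```

```text
time: 11.95
tool_pos: [0.6074, -0.067, 0.1571]
ee_rot: [-0.0, -0.037, 0.999, 0.001]
ft_force: [-0.7, 5.9, 3.4]
gripper_width: 0.0367
gripper_force: 3.2
```

```bash
python3 -m jog '[{"tx":0,"ty":0.1,"tz":0,"wx":0,"wy":0,"wz":0,"gripper":0.42},{"tx":0,"ty":0.2,"tz":0,"wx":0,"wy":0,"wz":0,"gripper":0.42},{"tx":0,"ty":0.2,"tz":0,"wx":0,"wy":0,"wz":0,"gripper":0.42}]'; python3 -m jog '[{"tx":0,"ty":0,"tz":-0.8,"wx":0,"wy":0,"wz":0,"gripper":0.42},{"tx":0,"ty":0,"tz":-1.8,"wx":0,"wy":0,"wz":0,"gripper":0.42},{"tx":0,"ty":0,"tz":-2.1,"wx":0,"wy":0,"wz":0,"gripper":0.42}]'; python3 - <<'E'
from h import *
go((.48,-.375,.22),np.pi/2+.075)
s=read_state(); 
for dx in (0,.03,.06,.1):
  t=dict(s); t["tool_pos"]=np.array((.427+dx,-.375,.22)); K,V=cam("wrist",t); print(dx,proj(K,V,(.427,-.375,.022)))
E
```

```text
time: 12.32
tool_pos: [0.6065, -0.058, 0.1567]
ee_rot: [-0.0, -0.038, 0.999, -0.0]
ft_force: [-0.1, -0.2, 0.5]
gripper_width: 0.0364
gripper_force: 0.0
time: 12.7
tool_pos: [0.6085, -0.0588, 0.2655]
ee_rot: [0.003, -0.037, 0.999, -0.001]
ft_force: [0.1, 0.5, -0.0]
gripper_width: 0.0369
gripper_force: 0.0
{'tx': 3.04, 'ty': -6.111, 'tz': 0.91, 'wx': -0.018, 'wy': 0.036, 'wz': -0.003} pos [ 0.6085 -0.0588  0.2655] t 12.7
0 [[320.37285009 174.98414086]]
0.03 [[322.5827973  146.69556997]]
0.06 [[324.89530824 117.09412555]]
0.1 [[328.15093445  75.42027373]]
```

```bash
python3 -m jog '[{"tx":0.5,"ty":-0.95,"tz":0,"wx":0,"wy":0,"wz":0,"gripper":0.7},{"tx":1.05,"ty":-1.9,"tz":0,"wx":0,"wy":0,"wz":0,"gripper":0.7},{"tx":1.6,"ty":-2.85,"tz":0,"wx":0,"wy":0,"wz":0,"gripper":0.7},{"tx":2.15,"ty":-3.8,"tz":0,"wx":0,"wy":0,"wz":0,"gripper":0.7},{"tx":2.7,"ty":-4.7,"tz":0.2,"wx":0,"wy":0,"wz":0,"gripper":0.7}]'; python3 -m jog '[{"tx":0.5,"ty":-0.9,"tz":0.5,"wx":0,"wy":0,"wz":0,"gripper":0.7},{"tx":0.8,"ty":-1.35,"tz":0.7,"wx":0,"wy":0,"wz":0,"gripper":0.7},{"tx":0.8,"ty":-1.37,"tz":0.7,"wx":0,"wy":0,"wz":0,"gripper":0.7},{"tx":0.8,"ty":-1.37,"tz":0.7,"wx":0,"wy":0,"wz":0,"gripper":0.7},{"tx":0.8,"ty":-1.37,"tz":0.7,"wx":0,"wy":0,"wz":0,"gripper":0.7}]'; python3 - <<'E'
from h import *
s=read_state(); im=snapshot("wrist"); save("w2.png",im); K,V=cam("wrist",s)
for q in ["red_ring","weight"]: print(q,find_in("wrist",q)[:2])
m=cv2.inRange(cv2.cvtColor(im,cv2.COLOR_RGB2HSV),(0,150,60),(8,255,255))|cv2.inRange(cv2.cvtColor(im,cv2.COLOR_RGB2HSV),(172,150,60),(180,255,255))
n,l,st,ce=cv2.connectedComponentsWithStats(m); i=1+st[1:,4].argmax(); print(st[i],ce[i])
p=ray(K,V,(st[i,0]+st[i,2]/2-.5,st[i,1]+st[i,3]/2-.5),.015); print(p)
go((p[0],p[1],.10),np.pi/2+.075)
E
```

```text
time: 13.32
tool_pos: [0.4886, -0.3043, 0.2518]
ee_rot: [0.0, -0.037, 0.999, -0.001]
ft_force: [0.3, 0.3, -0.4]
gripper_width: 0.0609
gripper_force: 0.0
time: 13.95
tool_pos: [0.4555, -0.3726, 0.2174]
ee_rot: [0.0, -0.038, 0.999, -0.0]
ft_force: [0.9, 0.3, 0.2]
gripper_width: 0.0608
gripper_force: 0.0
red_ring [{'box': [301.2, 134.2, 339.2, 171.3], 'confidence': 0.91}]
weight [{'box': [281.4, 280.3, 320.3, 308.2], 'confidence': 0.83}]
[298 133  39  40 954] [317.27463312 152.721174  ]
[ 0.43127615 -0.37748264  0.015     ]
{'tx': 0.491, 'ty': -0.055, 'tz': 2.35, 'wx': -0.003, 'wy': 0.003, 'wz': 0.007} pos [ 0.4555 -0.3728  0.2175] t 14.1
```

View pics/w2.png

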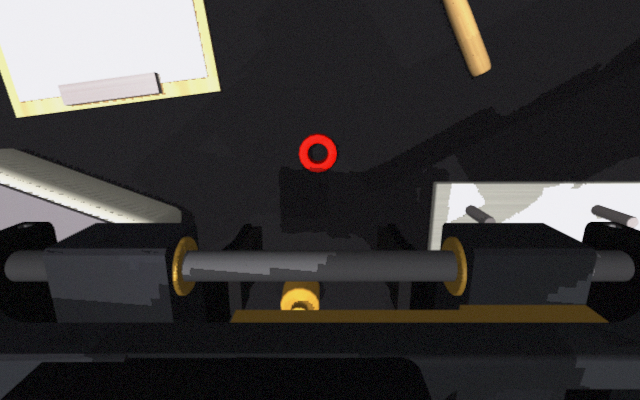

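The red ring is at px (317,153), which puts it at about (0.430, -0.377). The surroundings are clear, so I descend.

```bash
python3 -m jog '[{"tx":0.25,"ty":-0.05,"tz":0.8,"wx":0,"wy":0,"wz":0,"gripper":0.7},{"tx":0.51,"ty":-0.05,"tz":1.8,"wx":0,"wy":0,"wz":0,"gripper":0.7},{"tx":0.51,"ty":-0.05,"tz":2.5,"wx":0,"wy":0,"wz":0,"gripper":0.7},{"tx":0.51,"ty":-0.05,"tz":2.9,"wx":0,"wy":0,"wz":0,"gripper":0.7},{"tx":0.51,"ty":-0.05,"tz":2.9,"wx":0,"wy":0,"wz":0,"gripper":0.7}]'; python3 - <<'E'
from h import *
s=read_state(); im=snapshot("wrist"); save("w3.png",im); K,V=cam("wrist",s)
m=cv2.inRange(cv2.cvtColor(im,cv2.COLOR_RGB2HSV),(0,150,60),(8,255,255))|cv2.inRange(cv2.cvtColor(im,cv2.COLOR_RGB2HSV),(172,150,60),(180,255,255))
n,l,st,ce=cv2.connectedComponentsWithStats(m); i=1+st[1:,4].argmax(); print(st[i],ce[i])
print(ray(K,V,(st[i,0]+st[i,2]/2-.5,st[i,1]+st[i,3]/2-.5),.015))
go((.43,-.377,.023),np.pi/2+.075)
E
```

```text
time: 14.72
tool_pos: [0.4292, -0.3768, 0.0708]
ee_rot: [-0.001, -0.038, 0.999, 0.001]
ft_force: [-0.9, 0.0, 1.3]
gripper_width: 0.0612
gripper_force: 0.0
[ 288  188   64   63 2757] [319.39680812 221.13529198]
[ 0.42898824 -0.37701811  0.015     ]
{'tx': -0.005, 'ty': 0.011, 'tz': 0.979, 'wx': 0.003, 'wy': -0.003, 'wz': 0.002} pos [ 0.4298 -0.3776  0.0719] t 14.78
```

View pics/w3.png

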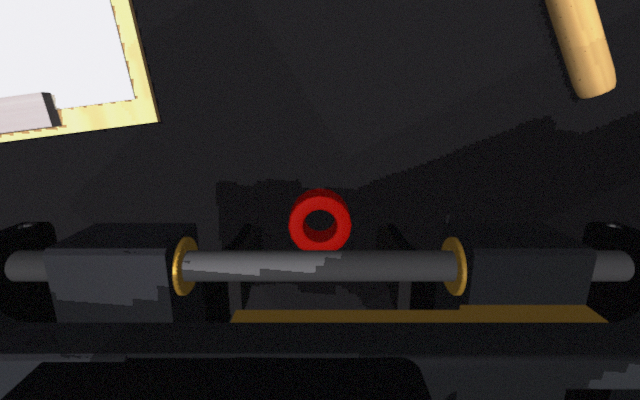

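The ring is centred between the fingers at (320,221). I go down and grip it.

```bash
python3 -m jog '[{"tx":0,"ty":0.01,"tz":0.5,"wx":0,"wy":0,"wz":0,"gripper":0.7},{"tx":0,"ty":0.01,"tz":0.9,"wx":0,"wy":0,"wz":0,"gripper":0.7},{"tx":0,"ty":0.01,"tz":0.96,"wx":0,"wy":0,"wz":0,"gripper":0.7},{"tx":0,"ty":0.01,"tz":0.96,"wx":0,"wy":0,"wz":0,"gripper":0.7}]'; python3 -m jog '[{"tx":0,"ty":0,"tz":0,"wx":0,"wy":0,"wz":0,"gripper":0.35},{"tx":0,"ty":0,"tz":0,"wx":0,"wy":0,"wz":0,"gripper":0.35},{"tx":0,"ty":0,"tz":0,"wx":0,"wy":0,"wz":0,"gripper":0.35},{"tx":0,"ty":0,"tz":0,"wx":0,"wy":0,"wz":0,"gripper":0.35}]' 10; python3 -m jog '[{"tx":0,"ty":0,"tz":-0.3,"wx":0,"wy":0,"wz":0,"gripper":0.35},{"tx":0,"ty":0,"tz":-1,"wx":0,"wy":0,"wz":0,"gripper":0.35},{"tx":0,"ty":0,"tz":-1.6,"wx":0,"wy":0,"wz":0,"gripper":0.35},{"tx":0,"ty":0,"tz":-1.6,"wx":0,"wy":0,"wz":0,"gripper":0.35}]'; python3 - <<'E'
from h import *
go((.4678,-.0630,.105),np.pi/2+.075)
E
```

```text
time: 15.28
tool_pos: [0.4302, -0.3781, 0.0251]
ee_rot: [0.001, -0.037, 0.999, -0.001]
ft_force: [0.0, 0.2, 0.2]
gripper_width: 0.061
gripper_force: 0.0
time: 15.78
tool_pos: [0.4297, -0.3777, 0.0245]
ee_rot: [0.0, -0.037, 0.999, -0.0]
ft_force: [-1.0, 0.7, 3.5]
gripper_width: 0.04
gripper_force: 10.0
time: 16.27
tool_pos: [0.4308, -0.379, 0.107]
ee_rot: [0.002, -0.037, 0.999, -0.003]
ft_force: [0.0, -0.5, -0.5]
gripper_width: 0.0397
gripper_force: 10.0
{'tx': -1.21, 'ty': 6.246, 'tz': 0.012, 'wx': -0.03, 'wy': 0.019, 'wz': -0.002} pos [ 0.4308 -0.379   0.107 ] t 16.27
```

```bash
python3 -m jog '[{"tx":-0.25,"ty":1.05,"tz":-0.6,"wx":0,"wy":0,"wz":0,"gripper":0.35},{"tx":-0.6,"ty":2.15,"tz":-0.7,"wx":0,"wy":0,"wz":0,"gripper":0.35},{"tx":-0.95,"ty":3.25,"tz":-0.7,"wx":0,"wy":0,"wz":0,"gripper":0.35},{"tx":-1.3,"ty":4.35,"tz":-0.7,"wx":0,"wy":0,"wz":0,"gripper":0.35},{"tx":-1.6,"ty":5.4,"tz":-0.7,"wx":0,"wy":0,"wz":0,"gripper":0.35}]'; python3 -m jog '[{"tx":-0.15,"ty":0.75,"tz":0,"wx":0,"wy":0,"wz":0,"gripper":0.35},{"tx":-0.15,"ty":0.85,"tz":0,"wx":0,"wy":0,"wz":0,"gripper":0.35},{"tx":-0.15,"ty":0.85,"tz":0,"wx":0,"wy":0,"wz":0,"gripper":0.35},{"tx":-0.15,"ty":0.85,"tz":0,"wx":0,"wy":0,"wz":0,"gripper":0.35}]'; python3 - <<'E'
from h import *
s=read_state(); im=snapshot("wrist"); save("w4.png",im); K,V=cam("wrist",s)
print(s["tool_pos"],s["gripper_width"],s["gripper_force"])
print(proj(K,V,c2w((.6074,-.0518,.0754),[(-.14,.14,.057),(-.14,0,.057),(-.14,0,.012),(-.14,-.14,.057),(-.17,.18,.012),(-.17,-.18,.012)])).round())
go((.4678,-.0625,.105),np.pi/2+.075)
E
```

```text
time: 16.9
tool_pos: [0.489, -0.1003, 0.1385]
ee_rot: [-0.0, -0.037, 0.999, 0.0]
ft_force: [0.9, -0.2, -1.3]
gripper_width: 0.0398
gripper_force: 10.0
time: 17.4
tool_pos: [0.4936, -0.0606, 0.1389]
ee_rot: [-0.0, -0.036, 0.999, -0.0]
ft_force: [0.1, 0.0, -1.3]
gripper_width: 0.0397
gripper_force: 10.0
[ 0.49359419 -0.06057135  0.13887088] 0.03970225872431556 9.999942686408758
[[521. 172.]
 [320. 172.]
 [320. 162.]
 [120. 172.]
 [543. 125.]
 [ 98. 126.]]
{'tx': 0.518, 'ty': 0.001, 'tz': 0.679, 'wx': -0.002, 'wy': 0.0, 'wz': -0.013} pos [ 0.4936 -0.0607  0.1389] t 17.45
```

View pics/w4.png

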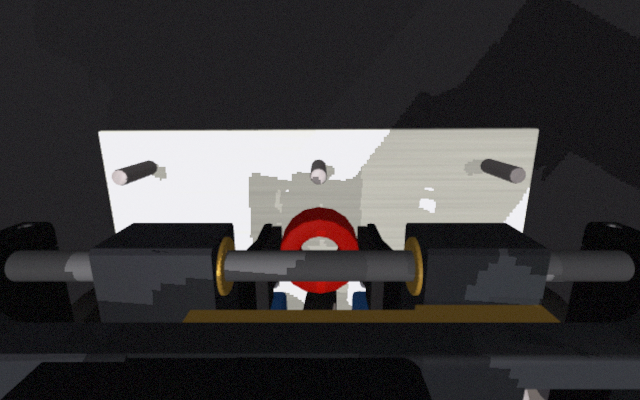

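```bash
python3 - <<'E'
from h import *
s=read_state(); K,V=cam("wrist",s); tp=s["tool_pos"]
L=[(-.14,.14,.057),(-.14,0,.057),(-.14,-.14,.057),(-.17,.18,.012),(-.17,-.18,.012)]
uv=np.array([(517,174.5),(318,176),(121,177),(538,128),(99,130.5)])
c,r=fit(K,V,L,uv); print(c,r.round(1)); 
post=c2w(c,[(-.14,0,.057)])[0]; print("post",post)
im=cv2.imread("pics/w4.png"); h=cv2.cvtColor(im,cv2.COLOR_BGR2HSV); m=cv2.inRange(h,(0,150,60),(8,255,255))|cv2.inRange(h,(172,150,60),(180,255,255))
n,l,st,ce=cv2.connectedComponentsWithStats(m); 
ys,xs=np.nonzero(m[200:,260:380]); ys+=200; xs+=260
print("ring px",xs.min(),xs.max(),ys.min(),ys.max())
a=np.linspace(0,2*np.pi,73); 
for dx in (-.006,-.003,0,.003,.006):
    P=np.vstack([np.c_[tp[0]+dx+.02*np.cos(a),tp[1]+.02*np.sin(a),0*a+tp[2]-z] for z in (.0025,.0245)])
    p=proj(K,V,P); print(dx,p.min(0).round(1),p.max(0).round(1))
E
```

```text
[ 0.6103489  -0.05246701  0.07984216] [[ 0.9  0.5]
 [ 0.2  0.1]
 [-1.9  0.3]
 [ 2.2 -0.3]
 [-2.1 -0.1]]
post [ 0.4707949  -0.06363304  0.057     ]
ring px 280 358 208 293
-0.006 [279.5 191.7] [362.9 280.8]
-0.003 [279.3 197.1] [362.2 286.2]
0 [279.  202.6] [361.6 291.6]
0.003 [278.7 207.9] [360.9 296.9]
0.006 [278.5 213.2] [360.3 302.2]
```

```bash
python3 -m jog '[{"tx":0.25,"ty":-0.03,"tz":0.2,"wx":0,"wy":0,"wz":-0.02,"gripper":0.35},{"tx":0.5,"ty":-0.05,"tz":0.6,"wx":0,"wy":0,"wz":-0.02,"gripper":0.35},{"tx":0.5,"ty":-0.05,"tz":1,"wx":0,"wy":0,"wz":-0.02,"gripper":0.35},{"tx":0.5,"ty":-0.05,"tz":1,"wx":0,"wy":0,"wz":-0.02,"gripper":0.35}]'; python3 - <<'E'
from h import *
go((.4685,-.0628,.075),np.pi/2+.077)
im=snapshot("wrist"); save("w5.png",cv2.resize(im[180:340,240:400],None,fx=3,fy=3))
E
```

```text
time: 17.95
tool_pos: [0.468, -0.0645, 0.0881]
ee_rot: [-0.001, -0.038, 0.999, 0.001]
ft_force: [0.4, -0.1, 0.5]
gripper_width: 0.0395
gripper_force: 10.0
{'tx': -0.014, 'ty': 0.033, 'tz': 0.262, 'wx': 0.007, 'wy': -0.015, 'wz': -0.006} pos [ 0.468  -0.0645  0.0881] t 17.95
```

View pics/w5.png

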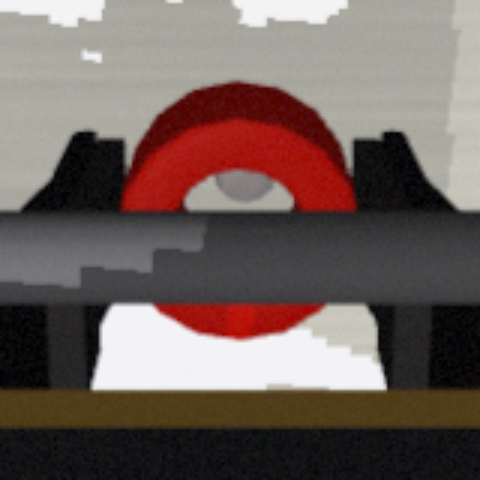

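The post top shows through the bore at crop column 245, against a bore centre of 239, so it needs about 1 mm to the left. I descend slowly and watch the force.

```bash
python3 -m jog '[{"tx":0,"ty":0.02,"tz":0,"wx":0,"wy":0,"wz":0,"gripper":0.35},{"tx":0,"ty":0.02,"tz":0.1,"wx":0,"wy":0,"wz":0,"gripper":0.35},{"tx":0,"ty":0.02,"tz":0.2,"wx":0,"wy":0,"wz":0,"gripper":0.35},{"tx":0,"ty":0.02,"tz":0.3,"wx":0,"wy":0,"wz":0,"gripper":0.35},{"tx":0,"ty":0.02,"tz":0.3,"wx":0,"wy":0,"wz":0,"gripper":0.35}]'; python3 -c "
from h import *
print(read_state()['gripper_width'])
go((.4685,-.0628,.0375))"
```

```text
time: 18.62
tool_pos: [0.4684, -0.0625, 0.0736]
ee_rot: [-0.001, -0.039, 0.999, 0.0]
ft_force: [-0.0, -0.9, -0.4]
gripper_width: 0.04
gripper_force: 10.0
0.03997736041518973
{'tx': -0.002, 'ty': -0.006, 'tz': 0.721} pos [ 0.4684 -0.0625  0.0736] t 18.62
```

No contact force with the underside now below the post top, so the ring is threaded on. I continue down.

```bash
python3 -m jog '[{"tx":0,"ty":0,"tz":0.15,"wx":0,"wy":0,"wz":0,"gripper":0.35},{"tx":0,"ty":0,"tz":0.3,"wx":0,"wy":0,"wz":0,"gripper":0.35},{"tx":0,"ty":0,"tz":0.45,"wx":0,"wy":0,"wz":0,"gripper":0.35},{"tx":0,"ty":0,"tz":0.6,"wx":0,"wy":0,"wz":0,"gripper":0.35},{"tx":0,"ty":0,"tz":0.67,"wx":0,"wy":0,"wz":0,"gripper":0.35}]'; python3 -m jog '[{"tx":0,"ty":0,"tz":0,"wx":0,"wy":0,"wz":0,"gripper":0.35},{"tx":0,"ty":0,"tz":0,"wx":0,"wy":0,"wz":0,"gripper":0.35}]'
```

```text
time: 19.25
tool_pos: [0.4685, -0.0627, 0.0399]
ee_rot: [-0.0, -0.039, 0.999, 0.0]
ft_force: [-0.1, -0.7, -0.2]
gripper_width: 0.04
gripper_force: 10.0
time: 19.5
tool_pos: [0.4688, -0.0627, 0.0407]
ee_rot: [0.0, -0.039, 0.999, -0.0]
ft_force: [0.1, 0.6, -0.8]
gripper_width: 0.0399
gripper_force: 10.0
```

```bash
python3 -m jog '[{"tx":0,"ty":0,"tz":0.04,"wx":0,"wy":0,"wz":0,"gripper":0.35},{"tx":0,"ty":0,"tz":0.04,"wx":0,"wy":0,"wz":0,"gripper":0.5},{"tx":0,"ty":0,"tz":0.04,"wx":0,"wy":0,"wz":0,"gripper":0.65},{"tx":0,"ty":0,"tz":0.04,"wx":0,"wy":0,"wz":0,"gripper":0.7},{"tx":0,"ty":0,"tz":0.04,"wx":0,"wy":0,"wz":0,"gripper":0.7}]'; python3 -m jog '[{"tx":0,"ty":0,"tz":-0.5,"wx":0,"wy":0,"wz":0,"gripper":0.7},{"tx":0,"ty":0,"tz":-1.5,"wx":0,"wy":0,"wz":0,"gripper":0.7},{"tx":0,"ty":0,"tz":-2.5,"wx":0,"wy":0,"wz":0,"gripper":0.7},{"tx":0,"ty":0,"tz":-3.5,"wx":0,"wy":0,"wz":0,"gripper":0.7},{"tx":0,"ty":0,"tz":-3.5,"wx":0,"wy":0,"wz":0,"gripper":0.7}]'; python3 - <<'E'
from h import *
s=read_state(); im=snapshot("wrist"); save("w6.png",im); K,V=cam("wrist",s)
d=find_in("wrist","red_ring")[0]; b=d["box"]; print(d, ray(K,V,((b[0]+b[2])/2,(b[1]+b[3])/2),.023))
E
```

```text
time: 20.12
tool_pos: [0.4688, -0.0627, 0.0386]
ee_rot: [0.0, -0.039, 0.999, -0.0]
ft_force: [1.6, -0.2, 0.2]
gripper_width: 0.0596
gripper_force: 0.0
time: 20.75
tool_pos: [0.4711, -0.0635, 0.2172]
ee_rot: [0.004, -0.039, 0.999, -0.002]
ft_force: [-0.6, -0.1, 0.2]
gripper_width: 0.0608
gripper_force: 0.0
{'box': [304.0, 156.2, 341.6, 195.3], 'confidence': 0.92} [ 0.47139068 -0.06112197  0.023     ]
```

View pics/w6.png

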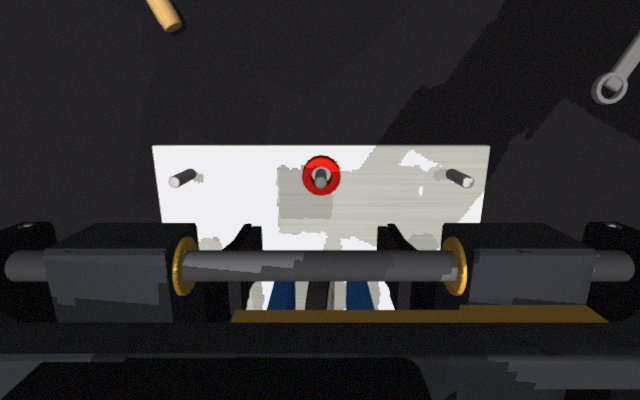

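The red ring lies flat around the middle post at (322,176) and the tool is clear. The wheel was left at its right stop and has not been touched since, so I hand in.

```bash
python3 -m jog '[{"tx":0,"ty":0,"tz":0,"wx":0,"wy":0,"wz":0,"gripper":0.7},{"tx":0,"ty":0,"tz":0,"wx":0,"wy":0,"wz":0,"gripper":0.7}]'; python3 -c "
from workcell import *
print(finish_job())"
```

```text
time: 21.1
tool_pos: [0.4678, -0.0624, 0.2121]
ee_rot: [-0.002, -0.039, 0.999, 0.001]
ft_force: [0.4, 0.5, 0.2]
gripper_width: 0.0612
gripper_force: 0.0
the job is handed in; nothing more can be done
None
```

The middle wheel (tyre_b) has the play: I rocked it to both stops at about 6 N, left it leaning right, dropped the red ring fully over its post and handed in at about 21 s; I did not rock the other two wheels, and no verdict came back.

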